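# Key and fit the sprocket on the gearbox shaft

### The arm

A 6-joint arm with a two-finger parallel gripper is mounted at the origin on a cart in front of the work surface, level with it; the furniture and walls round the work are solid. World frame = base frame: x ahead of the robot, y to its left, z up, the work surface at z = 0. Lengths are in m, angles in rad, forces in N, time in s.
With the tool pointing down it reaches from about 0.3 to 0.775 m from the base axis. Payload 14.6 kg.
Tool frame: the origin (TCP) lies on the centre line of the jaws, within the pads' length; the fingertips stand 8 mm ahead of it and the grasp point (between the pads) lies 11 mm behind it; z points along the fingers, y is the line along which they close (so a half turn about z gives the same grasp; the last joint's range is limited). The gripper opens to 85 mm and grips with 20 to 120 N. Pads are 22 mm wide; open, the fingers measure 114 mm over their backs; the gripper's body (76 mm by 85 mm) begins 54 mm behind the grasp point. The pads swing forward as they close: fully open they stand 13 mm farther back than shut.
Start: joints at [-1.326, 0.3, 1.521, -0, 1.321, -0.067], TCP at [0.169, -0.523, 0.239] pointing down, gripper open.
Joint ranges: [-3.03, 3.03], [-0.79, 2.21], [0.23, 2.52], [-1.04, 4.18], [0, 3.07], [-2.55, 2.55]. Speed limits (rad/s): [2.22, 2.22, 2.57, 3.14, 3.14, 3.14].

### API

Orientations are given as a rotation vector (axis times angle).
In Python, from plant import ctrl, vision gives the robot as it stands.
- The arm moves only by the tool carry_out, never from a script. Its argument "deltas" is a list that holds one entry, the list of rows, each a list of 4 numbers: the shift along the tool's x, y, z in m, then the turn about the tool's z in units of 8 degrees (1.0 is 8 degrees). In form: [[[tx, ty, tz, yaw], ...]]. A call has exactly 5 rows; each row is the pose to reach, as a shift and turn from the pose commanded when the call began, along the tool's axes at that moment; what a row does not reach only later rows make up. A row lasts 1/10 s, in which the tool goes at most 50 mm and 8.59 degrees, less where a joint would pass 70% of its speed; a pose out of reach is approached as far as the arm can. A call with a gripper value outside its range is refused whole. "hand" is the finger opening in m, from 0 to 0.0854, set as the call begins (left out, the last holds). The fingers move at their own pace and stop on an object; the grip force is fixed at half the most. Time passes only in rows, so rows that repeat a pose let the fingers close, or fill a call up. It gives the time, the measured TCP pose, the force, the opening and the grip force at its end, in the units of the state.
- ctrl.get_obs(): the state, without advancing time (a new reading comes with each control period).
- vision.snapshot(name): name is "side" or "top" or "wrist"; returns a dict with "image" (384x512x3 uint8, red, green, blue), "camera_matrix" (3x3 intrinsics, pixels), "world_to_cam" (4x4, takes a point from world to camera coordinates). Camera axes: x right, y up, looking along -z (the intrinsics and any distortion apply to the point x, -y, -z); pixel columns grow to the right and rows downward; lengths in m; the calibration is good to about 2 mm. A picture is of the moment at which its call begins. There is no depth.
- ctrl.hand_in(): hands the job in; it is judged then, once.
The state is a dict: "time": time; "joints": joint angles; "qvel": joint speeds; "effort": joint torques, N m; "ee_pos": TCP position; "eef_rot": TCP orientation; "force": force on the tool from outside, world axes, zero at the start; "ft_torque": the same for the moment, N m; "gripper_width": opening from 0.0 (shut) to 1.0 (fully open); "grasp_force": force on a finger pad.
Only numpy, scipy, OpenCV 4.12 (cv2) and the standard library are available. Lean on these libraries where they do the work, as an engineer would, in place of code of your own. Each camera call takes 0.05 s, during which the arm holds its last target. There are 200 camera calls.

### The job

Take the brass key from the wooden block and drop it upright into the slot of the gearbox shaft, all the way down; the slot may face to either side, so feel or look for it and never force the key. Then slide the sprocket down over shaft and key, boss upwards and keyway lined up with the key, until it sits fully home on the shaft's shoulder, pressing only gently and not dropping it. Let go and leave the red bottle, the orange block and the wooden wedge where they are.

Things in the scene. Friction and masses are not known exactly. Their poses are not given: they have to be found in the camera images.
- drive: Blue gearbox fixed on the bench: foot 110 x 110 mm, housing 92 mm square, top plate at z 46 mm. Origin: centre of its underside, on the axis of its upright shaft; z up. The steel shaft, 28 mm diameter, is stiff to turn (0.8 N m) and stands at an unknown angle: its slot faces within 0.9 rad either side of the gearbox's +x, which no listed pose tells; find it by feel or sight.
- shaft_end (a point): Point on the shaft axis at its upper end face, 111 mm above the bench (rim chamfered 2 mm); axes as the gearbox's, not turning with the shaft. From this end a slot 11.5 mm wide is cut down along the shaft, open outwards, its flat bottom 8 mm from the axis. Below the shoulder it goes on as a closed pocket, 8 to 20.4 mm from the axis (outer edge bevelled 2 mm), floor 49 mm above the bench.
- shoulder (a point): Point on the shaft axis at the upper face of the shaft's 48 mm diameter shoulder, 66 mm above the bench, where the sprocket must sit. Axes as the gearbox's.
- key: Loose brass bar 11 (own x) x 10 (own y) x 60 mm (own z), 55 g, lower edges chamfered 0.8 x 2 mm, upper 1.3 x 1.5 mm. Origin: centre of its lower end. In the wooden block, upper 34 mm showing. In the slot its 10 mm goes across and x lies along the radius (either way round), its centre about 14 mm from the shaft axis; fully down, origin is 49 mm above the bench, its top 2 mm below the shaft end.
- key_block: Fixed wooden block, 75 (x) x 55 (y) x 36 mm high, origin at the centre of its underside; the key stands in a pocket in the middle, 12.5 x 11.5 mm, floor 10 mm above the bench, the key's x along the block's x.
- sprocket: Loose steel chain sprocket with hub, 0.25 to 0.55 kg, lying boss up. Origin: centre of its flat underside, z up along the bore. Dark toothed disc 79 mm diameter, 8 mm thick, at the bottom; boss 52 mm diameter from 8 to 40 mm up, to be gripped from above. Through bore 29.8 mm diameter with a keyway 11.5 mm wide towards its own +x, reaching 20.6 mm from the axis.
- threadlock: Red bottle with black cap, 33 mm diameter, 92 mm tall, standing to the left of the gearbox; origin under its centre. Leave alone.
- orange_block: Orange plastic block, 36 x 55 x 36 mm, to the right of the gearbox; origin under its centre. Leave alone.
- wood_wedge: Wooden wedge, 45 x 120 x 35 mm, lying in front of the gearbox; origin under its centre. Leave alone.
There are look-alikes about, which are no part of the job. There is more than one size of the sprocket; the job needs the middle-sized. There is more than one size of the drive; the job needs the larger.

How it is judged:
By the outcome, as a careful person would: the job done as asked, in the order asked, and still so for the second after the job is handed in, with the robot touching nothing.
It also fails if it takes over 72 s, if anything falls off the work surface, if the arm or the gripper's body presses on something with over 40 N, if the wrist force passes 120 N, or if a joint passes its speed limit or range.

## Working session

There is one attempt and no reset: what is moved stays moved. The work goes in short steps, Python scripts to look and compute and a tool call to move; the robot and the scene stay as the last step left them, time stands still between calls to the robot, and variables do not carry over. Pictures are saved under pics/ and viewed, at most 10 in all, crops included, and the job is handed in when it is done.

Besides the shell and the picture viewer there is one more tool, called after "Request:" as name(argument=value, ...) on one line, values as JSON. carry_out: Moves the arm, as the interface text tells. Its arguments: {"type":"object","properties":{"deltas":{"type":"array","items":{"type":"array","items":{"type":"array","items":{"type":"number"}}}},"hand":{"type":"number"}},"required":["deltas"]}

```bash
mkdir -p pics; cat > h.py <<'E'
import numpy as np, cv2
from plant import ctrl, vision
def snap(n,save=None):
    s=vision.snapshot(n); 
    if save: cv2.imwrite('pics/'+save,s['image'][:,:,::-1])
    np.savez('last_'+n+'.npz',**{k:np.asarray(v) for k,v in s.items()})
    return s
def load(n): return dict(np.load('last_'+n+'.npz'))
def pt(s,u,v,z):
    K=s['camera_matrix'];T=s['world_to_cam']
    d=np.linalg.inv(K)@[u,v,1]; d=np.array([d[0],-d[1],-d[2]])
    R=T[:3,:3];c=-R.T@T[:3,3];w=R.T@d
    return c+w*(z-c[2])/w[2]
def px(s,p):
    K=s['camera_matrix'];T=s['world_to_cam']
    q=T[:3,:3]@np.asarray(p)+T[:3,3]; q=K@[q[0],-q[1],-q[2]]
    return q[:2]/q[2]
E
python3 - <<'E'
from h import *
a=snap('top')['image'];b=snap('side')['image']
s=load('top');print([k for k in s],s['camera_matrix'])
cv2.imwrite('pics/a.png',cv2.resize(a[:,:,::-1],(800,600),interpolation=cv2.INTER_CUBIC))
cv2.imwrite('pics/b.png',b[:,:,::-1])
o=ctrl.get_obs();print(o)
for n in('top','side'):
    T=load(n)['world_to_cam'];print(n,-T[:3,:3].T@T[:3,3])
E
```

```text
['image', 'camera_matrix', 'world_to_cam'] [[401.4638526    0.         254.79605881]
 [  0.         401.4638526  196.70455908]
 [  0.           0.           1.        ]]
{'time': 0.1, 'joints': array([-1.32560678e+00,  3.00423502e-01,  1.52152102e+00,  7.48798154e-06,
        1.32070420e+00, -6.65914413e-02]), 'qvel': array([-1.40310926e-03, -8.74201352e-05, -1.82341036e-03, -2.02699651e-04,
        1.23816845e-03,  5.03881362e-04]), 'effort': array([ 2.44679541e-03, -5.44368982e+01, -3.62365580e+01, -3.63473220e-06,
        3.04765148e-03, -1.81340436e-07]), 'ee_pos': array([ 0.1686689 , -0.52328585,  0.23877283]), 'eef_rot': array([-3.10245735e+00, -4.87596937e-01,  1.36544323e-04]), 'force': array([0.52841505, 1.31242956, 0.159724  ]), 'ft_torque': array([ 0.02169631, -0.03697614, -0.01699885]), 'grasp_force': 0.0, 'gripper_width': 0.9999852663685198}
top [0.42554728 0.05726118 1.10360198]
side [0.41471215 1.13405274 0.75456157]
```

View pics/a.png

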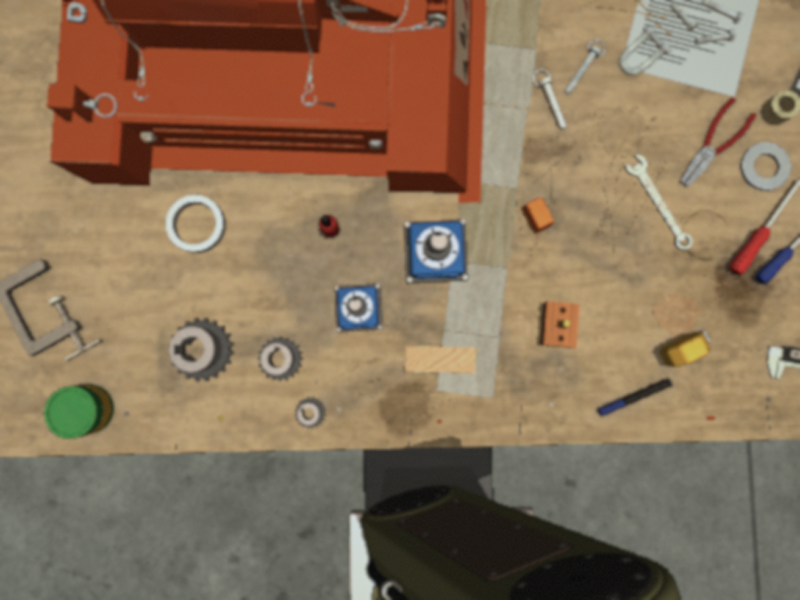

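View pics/b.png

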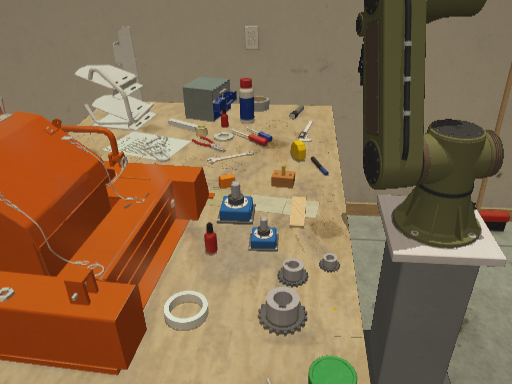

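The top view (800x600) shows these candidates:
- **Drives:** large at (437,250) and small at (358,307). I choose the large one.
- **Sprockets:** large at (200,349), middle at (279,358) and small at (309,413). I choose the middle one.
- **Key block:** at (561,325), with the brass key at (566,323).

The bottle is at (329,226), the orange block at (539,214) and the wedge at (440,359). Next is one close crop to check these choices.

```bash
python3 - <<'E'
from h import *
s=load('top');f=1.5625
for n,u,v,z in [('drive foot',436,251,.02),('drive shaft',440,241,.111),('spr disc',280,358,.008),('spr boss',277,357,.04),('spr big',199,350,.008),('small spr',309,413,.02),('block',561,325,.036),('keytop',566,323,.07)]:
    print(n,pt(s,u/f,v/f,z).round(4))
# sizes
print('mid disc diam', pt(s,259/f,358/f,.008)-pt(s,301/f,358/f,.008))
print('drive foot', pt(s,406/f,250/f,.04)-pt(s,467/f,250/f,.04))
im=s['image'][:,:,::-1]
c=lambda u,v,r=26:cv2.resize(im[int(v/f)-r:int(v/f)+r,int(u/f)-r:int(u/f)+r],(390,390),interpolation=cv2.INTER_CUBIC)
t=load('side')['image'][:,:,::-1]
d=lambda u,v,r=26:cv2.resize(t[v-r:v+r,u-r:u+r],(195,195),interpolation=cv2.INTER_CUBIC)
row1=np.hstack([c(437,250),c(279,358)]);row2=np.hstack([d(236,202),d(293,272),d(283,178),cv2.resize(c(561,325),(195,195))])
cv2.imwrite('pics/c.png',np.vstack([row1,row2]))
E
```

```text
drive foot [ 0.5997 -0.0029  0.02  ]
drive shaft [ 0.601  -0.0046  0.111 ]
spr disc [0.4199 0.2733 0.008 ]
spr boss [0.4219 0.2721 0.04  ]
spr big [0.437 0.415 0.008]
small spr [0.3249 0.2221 0.02  ]
block [ 0.4652 -0.2108  0.036 ]
keytop [ 0.4671 -0.2106  0.07  ]
mid disc diam [0.00164242 0.07335729 0.        ]
drive foot [0.00249664 0.10423179 0.        ]
```

View pics/c.png

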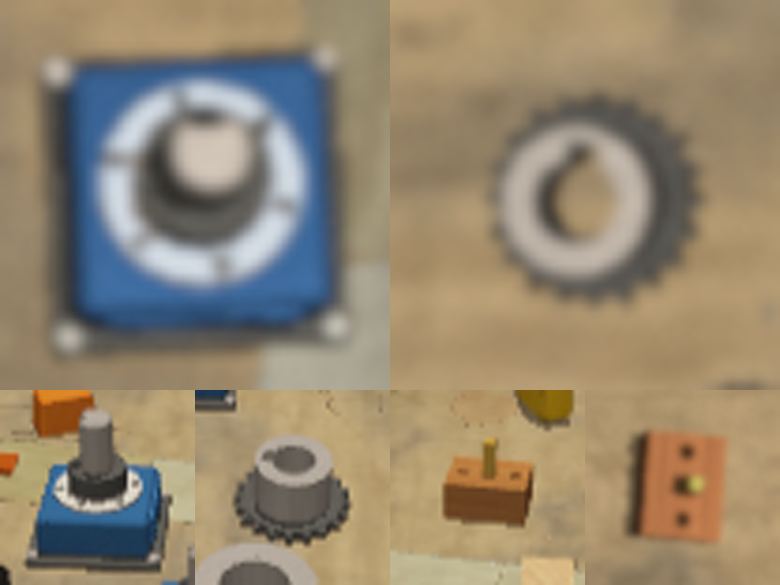

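The crop confirms the large drive, the middle sprocket with its keyway facing roughly up in the image, and the key in its block with the long side along world x. There is a dark slot-like mark on the image-up side of the shaft, at about (205,115) in the crop. I'll look from near with the wrist camera.

```bash
cat >> h.py <<'E'
from scipy.spatial.transform import Rotation as Ro
def to(x,y,z,phi=None,o=None):
    o=o or ctrl.get_obs();R=Ro.from_rotvec(o['eef_rot']).as_matrix();p=o['ee_pos']
    ph=np.arctan2(R[1,0],R[0,0]);d=R.T@(np.array([x,y,z])-p)
    dy=0 if phi is None else -np.degrees((phi-ph+np.pi)%(2*np.pi)-np.pi)/8
    print('at',p.round(4),'phi %.4f'%ph,'tilt',R[:,2].round(3),'F',o['force'].round(1),'w %.1f'%(85.4*o['gripper_width']),'gf %.0f'%o['grasp_force'],'t %.1f'%o['time'])
    print('delta',d.round(4),'yaw',round(dy,3))
E
python3 - <<'E'
from h import *
s=snap('wrist');o=ctrl.get_obs()
R=Ro.from_rotvec(o['eef_rot']).as_matrix();T=s['world_to_cam'];c=-T[:3,:3].T@T[:3,3]
print('cam in tool',R.T@(c-o['ee_pos']),'look',R.T@(-T[2,:3]),'up',R.T@T[1,:3],s['camera_matrix'])
to(.52,-.01,.28,0)
E
```

```text
cam in tool [ 0.08032576 -0.00013595 -0.13439103] look [-3.13902211e-01 -2.37912952e-06  9.49455319e-01] up [0.94945474 0.00110238 0.31390202] [[286.23368398   0.         255.83322994]
 [  0.         286.23368398 187.86841187]
 [  0.           0.           1.        ]]
at [ 0.1687 -0.5233  0.2388] phi 0.3118 tilt [-0.     0.001 -1.   ] F [-0.3  0.2  0. ] w 85.1 gf 0 t 0.1
delta [ 0.4919 -0.3808 -0.0408] yaw 2.233
```

```bash
python3 -c "
from h import *
to(.545,-.004,.26,0)"
```

```text
at [ 0.1687 -0.5233  0.2388] phi 0.3118 tilt [-0.     0.001 -1.   ] F [-0.3  0.2  0. ] w 85.1 gf 0 t 0.1
delta [ 0.5175 -0.3788 -0.0208] yaw 2.233
```

Request:
carry_out(deltas=[[[0.036,-0.026,-0.002,0],[0.072,-0.052,-0.004,0],[0.108,-0.079,-0.008,0],[0.144,-0.105,-0.012,0],[0.18,-0.131,-0.016,0]]])

```text
time: 0.65
ee_pos: [0.3005, -0.342, 0.2553]
eef_rot: [-3.103, -0.487, 0.0]
force: [0.7, -0.3, -0.1]
gripper_width: 1.001
grasp_force: 0.0
```

Request:
carry_out(deltas=[[[0.036,-0.026,0,0],[0.072,-0.052,0,0],[0.108,-0.079,0,0],[0.144,-0.105,0,0],[0.18,-0.131,0,0]]])

```text
time: 1.15
ee_pos: [0.4317, -0.1619, 0.2553]
eef_rot: [3.103, 0.488, 0.0]
force: [0.1, -1.0, 0.6]
gripper_width: 0.996
grasp_force: 0.0
```

Request:
carry_out(deltas=[[[0.036,-0.026,0,0.5],[0.072,-0.052,0,1.0],[0.108,-0.079,0,1.5],[0.144,-0.105,-0.002,2.0],[0.157,-0.117,-0.004,2.233]]])

```text
time: 1.65
ee_pos: [0.5458, -0.0013, 0.2587]
eef_rot: [-3.141, 0.001, 0.001]
force: [-0.1, -0.9, -0.1]
gripper_width: 0.998
grasp_force: 0.0
```

```bash
python3 - <<'E'
from h import *
s=snap('wrist');to(.545,-.004,.26,0)
print(px(s,[.6,-.004,.111]),px(s,[.6,-.004,.046]))
cv2.imwrite('pics/d.png',s['image'][:,:,::-1])
E
```

```text
at [ 5.461e-01 -5.000e-04  2.590e-01] phi -0.0008 tilt [-0.     0.001 -1.   ] F [ 1.1  2.1 -0.6] w 85.4 gf 0 t 1.7
delta [-0.0011  0.0035 -0.001 ] yaw -0.005
[258.68105746 121.63043985] [258.1629468  116.40874663]
```

View pics/d.png

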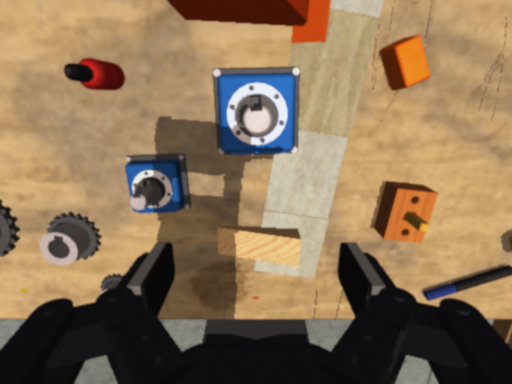

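The wrist view shows the drive at (258,112) with the slot facing image-up (about +x), the key block at (406,211) with the key top at (423,226), and the middle sprocket at (68,240). I'll zoom in on these to get the angles.

```bash
python3 - <<'E'
from h import *
s=load('wrist');im=s['image'][:,:,::-1]
def c(u,v,r,n): return cv2.resize(im[v-r:v+r,u-r:u+r],(n,n),interpolation=cv2.INTER_CUBIC)
cv2.imwrite('pics/e.png',np.hstack([c(258,116,24,384),c(406,212,32,384)]))
# drive foot corners from hue
b=im.astype(int);m=((b[:,:,0]-b[:,:,2]>60)).astype(np.uint8)
n,l,st,ce=cv2.connectedComponentsWithStats(m)
for i in range(1,n):
    if st[i,4]>800: 
        q=np.argwhere(l==i)[:,::-1].astype(np.float32);print(st[i],ce[i],cv2.minAreaRect(q))
E
```

```text
[ 218   74   77   80 2642] [257.46290689 109.14118092] ((256.0, 113.5), (79.0, 76.0), 90.0)
```

View pics/e.png

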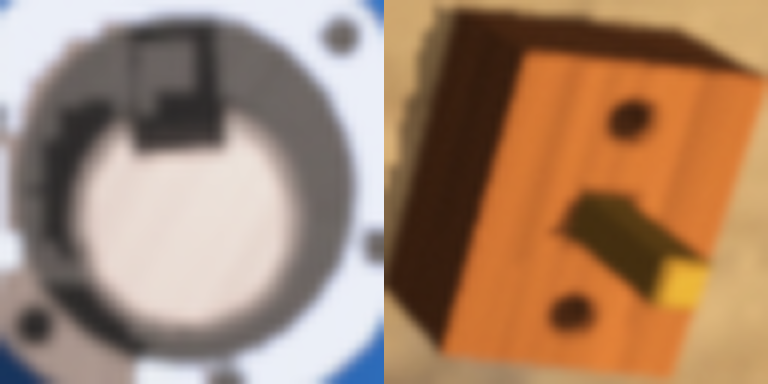

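```bash
python3 - <<'E'
from h import *
s=load('wrist')
def P(x,y,r0,sc,z): return pt(s,r0[0]+(x+.5)/sc-.5,r0[1]+(y+.5)/sc-.5,z)
A=lambda x,y,z=.111:P(x,y,(234,92),8,z)
C=(A(78,215)+A(298,215))/2;C2=A(188,215);b=A(188,325)
e1,e2=A(137,150),A(222,143)
print('top centre',C.round(4),'bottom rim',b.round(4),'edge',e1.round(4),e2.round(4))
d=e1-e2;print('angle from edge',np.arctan2(-d[0],d[1]),'width',np.hypot(*d[:2]), 'from pos',np.arctan2(*(((e1+e2)/2-C)[1::-1])))
B=lambda x,y,z:P(x,y,(374,180),6,z)
q=[B(*p,.036) for p in [(145,52),(378,80),(290,378),(58,352)]]
print('block centre',np.mean(q,0).round(4),[np.linalg.norm(q[i]-q[(i+1)%4]).round(4) for i in range(4)])
h1,h2=B(248,120,.036),B(188,313,.036)
for d in (h1-h2,q[0]-q[3],q[1]-q[2]): print('phi',np.arctan2(d[1],d[0]))
print('holes mid',(h1+h2)/2)
print('key top',[B(*p,.07).round(4) for p in [(298,283),(282,258),(328,266),(318,308),(270,303)]])
E
```

```text
top centre [ 0.603  -0.0024  0.111 ] bottom rim [ 0.5899 -0.0024  0.111 ] edge [0.6106 0.0036 0.111 ] [ 0.6114 -0.0065  0.111 ]
angle from edge 0.07805635230149886 width 0.010149130143303453 from pos 0.12684618858782618
block centre [ 0.467  -0.2102  0.036 ] [np.float64(0.0527), np.float64(0.0741), np.float64(0.0556), np.float64(0.0741)]
phi -0.11717043408083287
phi -0.12004766704867414
phi -0.0812931112387049
holes mid [ 0.46737697 -0.2102396   0.036     ]
key top [array([ 0.4679, -0.2095,  0.07  ]), array([ 0.4736, -0.2052,  0.07  ]), array([ 0.4717, -0.215 ,  0.07  ]), array([ 0.4621, -0.2147,  0.07  ]), array([ 0.4633, -0.2045,  0.07  ])]
```

```bash
python3 -c "
from h import *
to(.478,-.211,.12,-.11)"
```

```text
at [ 5.461e-01 -5.000e-04  2.590e-01] phi -0.0008 tilt [-0.     0.001 -1.   ] F [ 1.1  2.1 -0.6] w 85.4 gf 0 t 1.7
delta [-0.0678  0.2107  0.1388] yaw 0.782
```

Request:
carry_out(deltas=[[[-0.012,0.036,0.012,0.2],[-0.026,0.08,0.035,0.4],[-0.04,0.124,0.065,0.6],[-0.053,0.165,0.1,0.782],[-0.066,0.205,0.13,0.782]]])

```text
time: 2.2
ee_pos: [0.4808, -0.2001, 0.1362]
eef_rot: [3.137, -0.172, 0.0]
force: [1.5, -0.6, -0.3]
gripper_width: 0.999
grasp_force: 0.0
```

Request:
carry_out(deltas=[[[-0.001,0.003,0.005,0],[-0.002,0.006,0.009,0],[-0.002,0.006,0.009,0],[-0.002,0.006,0.009,0],[-0.002,0.006,0.009,0]]], hand=0.04)

```text
time: 2.7
ee_pos: [0.4799, -0.2037, 0.1292]
eef_rot: [3.137, -0.169, 0.002]
force: [0.6, 0.6, -0.6]
gripper_width: 0.47
grasp_force: 0.0
```

```bash
python3 - <<'E'
from h import *
s=snap('wrist');to(.478,-.211,.12,-.11)
im=s['image'][:,:,::-1];k=px(s,[.467,-.21,.07]);print(k)
u,v=map(int,k);print(u,v)
cv2.imwrite('pics/f.png',cv2.resize(im[v-50:min(384,v+50),u-66:u+67],None,fx=6,fy=6,interpolation=cv2.INTER_CUBIC))
E
```

```text
at [ 0.4798 -0.2038  0.1291] phi -0.1079 tilt [ 0.001 -0.001 -1.   ] F [ 1.3 -0.1  0.8] w 39.9 gf 0 t 2.8
delta [-0.001   0.0074  0.0091] yaw 0.015
[266.12481838 224.34199156]
266 224
```

View pics/f.png

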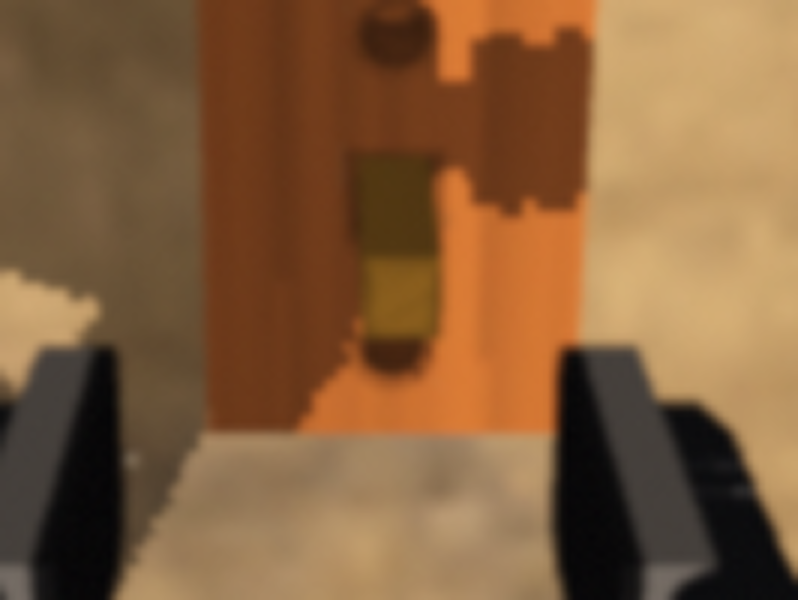

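```bash
python3 -c "
from h import *
to(.479,-.2112,.054,-.108)"
```

```text
at [ 0.4798 -0.2038  0.1291] phi -0.1079 tilt [ 0.001 -0.001 -1.   ] F [ 1.3 -0.1  0.8] w 39.9 gf 0 t 2.8
delta [-0.0001  0.0074  0.0751] yaw 0.0
```

Request:
carry_out(deltas=[[[0,0.0074,0.01,0],[0,0.0074,0.03,0],[0,0.0074,0.05,0],[0,0.0074,0.07,0],[0,0.0074,0.075,0]]])

```text
time: 3.25
ee_pos: [0.4775, -0.2114, 0.051]
eef_rot: [-3.136, 0.171, 0.005]
force: [0.0, 0.4, 0.5]
gripper_width: 0.466
grasp_force: 0.0
```

Request:
carry_out(deltas=[[[0,0,0,0],[0,0,0,0],[0,0,0,0],[0,0,0,0],[0,0,0,0]]], hand=0.0)

```text
time: 3.75
ee_pos: [0.479, -0.212, 0.0542]
eef_rot: [3.136, -0.171, 0.003]
force: [-0.1, 0.8, 5.9]
gripper_width: 0.096
grasp_force: 59.0
```

```bash
python3 - <<'E'
from h import *
s=snap('wrist');to(.479,-.2112,.054,-.108)
im=s['image'][:,:,::-1];k=px(s,[.468,-.21,.07]);print(k)
u,v=map(int,k);print(u,v)
cv2.imwrite('pics/g.png',cv2.resize(im[v-50:min(384,v+50),u-66:u+67],None,fx=6,fy=6,interpolation=cv2.INTER_CUBIC))
E
```

```text
at [ 0.479  -0.212   0.0542] phi -0.1092 tilt [ 0.002 -0.001 -1.   ] F [-0.3  0.5  6.2] w 7.9 gf 59 t 3.8
delta [-0.0001 -0.0008  0.0002] yaw -0.008
[254.4125295 288.2866539]
254 288
```

View pics/g.png

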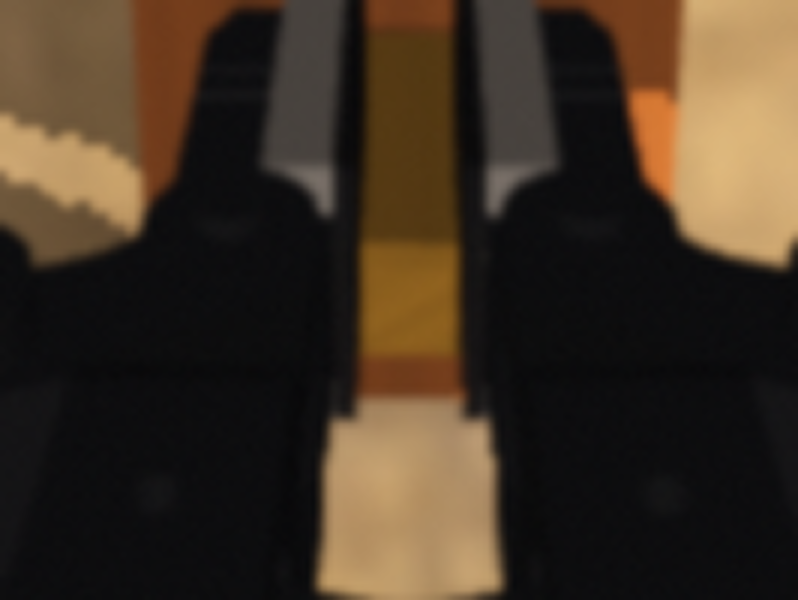

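The key is gripped between the pads, with its top at crop (409,297). The pads' rear edge lies near the key's middle, which gives the outward offset I wanted. Next I lift and go to a viewpoint just in front of the shaft.

Request:
carry_out(deltas=[[[0,0,-0.01,0],[0,0,-0.03,0],[0,0,-0.06,0],[0,0,-0.09,0],[0,0,-0.121,0]]])

```text
time: 4.3
ee_pos: [0.4782, -0.2115, 0.176]
eef_rot: [-3.137, 0.171, 0.0]
force: [-0.1, 0.2, -0.1]
gripper_width: 0.091
grasp_force: 58.6
```

Request:
carry_out(deltas=[[[0.01,-0.032,0,-0.3],[0.024,-0.074,0,-0.6],[0.038,-0.116,0,-0.9],[0.05,-0.155,0,-1.2],[0.062,-0.19,0,-1.497]]])

```text
time: 4.8
ee_pos: [0.5611, -0.0276, 0.175]
eef_rot: [-3.137, -0.16, -0.0]
force: [1.0, -0.3, -0.1]
gripper_width: 0.09
grasp_force: 58.7
```

Request:
carry_out(deltas=[[[0,0,0,0],[0,0,0,0],[0,0,0,0],[0,0,0,0],[0,0,0,0]]])

```text
time: 5.3
ee_pos: [0.5606, -0.0304, 0.1745]
eef_rot: [3.138, 0.155, 0.0]
force: [0.2, -0.1, -1.0]
gripper_width: 0.092
grasp_force: 58.7
```

```bash
python3 -c "
from h import *
to(.573,-.002,.17,.10)"
```

```text
at [ 0.5606 -0.0304  0.1745] phi 0.0985 tilt [ 0. -0. -1.] F [ 0.2 -0.1 -1. ] w 7.8 gf 59 t 5.3
delta [ 0.0151 -0.027   0.0045] yaw -0.011
```

Request:
carry_out(deltas=[[[0.005,-0.009,0,0],[0.01,-0.018,0.001,0],[0.015,-0.027,0.002,0],[0.015,-0.027,0.002,0],[0.015,-0.027,0.002,0]]])

```text
time: 5.8
ee_pos: [0.5731, -0.0008, 0.1721]
eef_rot: [3.138, 0.158, -0.001]
force: [-0.2, 0.3, -0.7]
gripper_width: 0.091
grasp_force: 58.7
```

```bash
python3 - <<'E'
from h import *
s=snap('wrist');to(.573,-.002,.17,.10)
im=s['image'][:,:,::-1];k=px(s,[.603,-.0024,.111]);print(k)
u,v=map(int,k);print(u,v)
cv2.imwrite('pics/i.png',cv2.resize(im[v-37:v+38,u-50:u+50],None,fx=8,fy=8,interpolation=cv2.INTER_CUBIC))
E
```

```text
at [ 0.573  -0.0011  0.1722] phi 0.1002 tilt [-0. -0. -1.] F [ 0.5  0.2 -0.8] w 7.7 gf 59 t 5.8
delta [-0.0001  0.0009  0.0022] yaw 0.002
[262.39582279 169.02354752]
262 169
```

View pics/i.png

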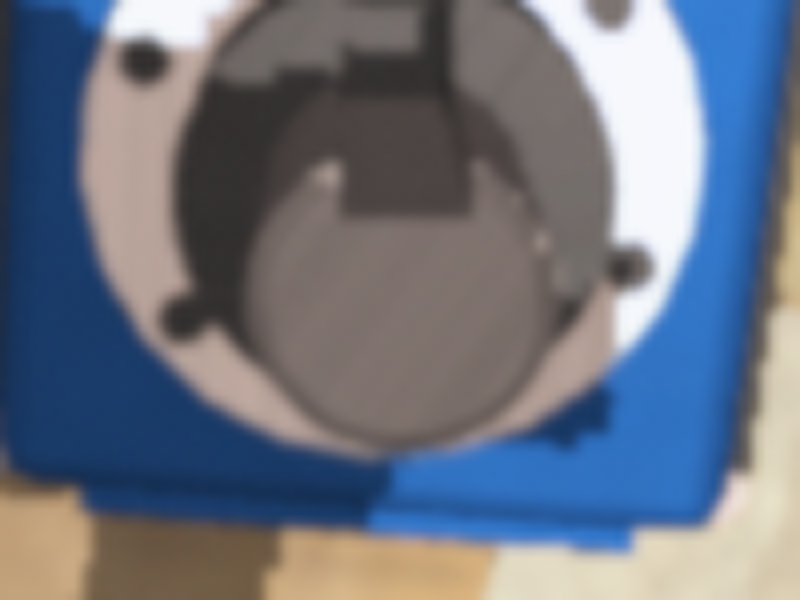

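```bash
cat > shaft.py <<'E'
from h import *
from scipy.optimize import least_squares
s=load('wrist');o=(212,132)
def cr(p): q=px(s,p);return np.array([(q[0]-o[0]+.5)*8-.5,(q[1]-o[1]+.5)*8-.5])
t=np.linspace(0,2*np.pi,360)
def f(x):
    cx,cy,ph,z=x;R=lambda a,b,zz:[cx+a*np.cos(ph)-b*np.sin(ph),cy+a*np.sin(ph)+b*np.cos(ph),zz]
    rim=np.array([cr([cx+.014*np.cos(a),cy+.014*np.sin(a),z-.002]) for a in t])
    return np.r_[cr(R(.008,.00575,z))-[342,215],cr(R(.008,-.00575,z))-[472,215],rim[:,0].min()-245,rim[:,0].max()-555,rim[:,1].max()-442,(z-.111)*2e3]
r=least_squares(f,[.603,-.002,.1,.111],x_scale=[.001,.001,.1,.001]);print(r.x.round(4),r.fun.round(1))
E
python3 shaft.py
```

```text
[ 0.6024 -0.0021  0.0664  0.1095] [-2.  -3.5 -0.9  0.8  0.1  2.9  3.  -2.9]
```

```bash
python3 - <<'E'
from h import *
s=load('wrist');m=pt(s,212+407.5/8-.5,132+215.5/8-.5,.1105);d=np.array([np.cos(.085),np.sin(.085),0])
print(m,m-.008*d,'tcp',m+d*.0167);p=m+d*.0167
to(p[0],p[1],.170,.085)
E
```

```text
[ 0.61044579 -0.00164158  0.1105    ] [ 0.60247467 -0.00232076  0.1105    ] tcp [ 6.27085499e-01 -2.23785166e-04  1.10500000e-01]
at [ 0.573  -0.0011  0.1722] phi 0.1002 tilt [-0. -0. -1.] F [ 0.5  0.2 -0.8] w 7.7 gf 59 t 5.8
delta [0.0539 0.0045 0.0022] yaw 0.109
```

Request:
carry_out(deltas=[[[0.012,0.001,0,0.05],[0.025,0.002,0,0.109],[0.038,0.0035,0,0.109],[0.05,0.0045,0,0.109],[0.0539,0.0045,0,0.109]]])

```text
time: 6.35
ee_pos: [0.6277, -0.0007, 0.1722]
eef_rot: [3.139, 0.132, -0.0]
force: [-0.3, 0.2, 0.4]
gripper_width: 0.096
grasp_force: 58.7
```

Request:
carry_out(deltas=[[[0,0,0,0],[0,0,0.005,0],[0,0,0.01,0],[0,0,0.012,0],[0,0,0.012,0]]])

```text
time: 6.85
ee_pos: [0.6268, -0.0004, 0.1599]
eef_rot: [-3.139, -0.133, 0.001]
force: [-0.2, -0.5, -0.4]
gripper_width: 0.092
grasp_force: 58.7
```

```bash
python3 -c "
from h import *
to(.6271,-.0002,.15,.085)"
```

```text
at [ 6.268e-01 -4.000e-04  1.599e-01] phi 0.0846 tilt [-0.001  0.    -1.   ] F [-0.2 -0.5 -0.4] w 7.8 gf 59 t 6.8
delta [ 0.0003 -0.0001  0.0099] yaw -0.003
```

Request:
carry_out(deltas=[[[0,0,0.002,0],[0,0,0.004,0],[0,0,0.006,0],[0,0,0.0075,0],[0,0,0.009,0]]])

```text
time: 7.35
ee_pos: [0.6273, -0.0003, 0.1514]
eef_rot: [3.139, 0.133, 0.001]
force: [1.0, 0.3, 0.2]
gripper_width: 0.094
grasp_force: 58.7
```

```bash
python3 -c "
from h import *
o=ctrl.get_obs();print(o['ft_torque'])
to(.6271,-.0002,.15,.085)"
```

```text
[-0.00887429 -0.28848423  0.02903733]
at [ 6.273e-01 -3.000e-04  1.514e-01] phi 0.0846 tilt [ 0.001  0.    -1.   ] F [1.  0.3 0.2] w 8.0 gf 59 t 7.3
delta [-0.0002 -0.0002  0.0014] yaw -0.003
```

Request:
carry_out(deltas=[[[0,0,0.002,0],[0,0,0.005,0],[0,0,0.008,0],[0,0,0.011,0],[0,0,0.014,0]]])

```text
time: 7.85
ee_pos: [0.6273, -0.0004, 0.1372]
eef_rot: [3.139, 0.133, 0.001]
force: [3.0, -0.8, 0.7]
gripper_width: 0.093
grasp_force: 58.8
```

Request:
carry_out(deltas=[[[0,0,0.003,0],[0,0,0.006,0],[0,0,0.009,0],[0,0,0.012,0],[0,0,0.015,0]]])

```text
time: 8.35
ee_pos: [0.6274, -0.0003, 0.1223]
eef_rot: [3.139, 0.133, 0.001]
force: [5.8, 0.7, 2.1]
gripper_width: 0.096
grasp_force: 59.0
```

Request:
carry_out(deltas=[[[0,0,0.001,0],[0,0,0.002,0],[0,0,0.003,0],[0,0,0.004,0],[0,0,0.005,0]]])

```text
time: 8.85
ee_pos: [0.6274, -0.0003, 0.1175]
eef_rot: [3.139, 0.133, 0.002]
force: [5.2, 0.4, 1.9]
gripper_width: 0.095
grasp_force: 59.1
```

```bash
python3 -c "
from h import *
o=ctrl.get_obs();print(o['ft_torque'])
to(.6271,-.0002,.093,.085)"
```

```text
[ 0.02982061 -0.98490164  0.04061237]
at [ 6.274e-01 -3.000e-04  1.175e-01] phi 0.0846 tilt [ 0.001 -0.    -1.   ] F [5.2 0.4 1.9] w 8.1 gf 59 t 8.8
delta [-0.0004 -0.0002  0.0245] yaw -0.003
```

Request:
carry_out(deltas=[[[0.0003,0,0,0],[0.0006,0,0,0],[0.0008,0,0.001,0],[0.0008,0,0.002,0],[0.0008,0,0.003,0]]])

```text
time: 9.35
ee_pos: [0.6277, -0.0003, 0.114]
eef_rot: [-3.139, -0.133, 0.001]
force: [1.5, 0.3, 0.8]
gripper_width: 0.091
grasp_force: 58.8
```

Request:
carry_out(deltas=[[[0,0,0.001,0],[0,0,0.002,0],[0,0,0.003,0],[0,0,0.004,0],[0,0,0.005,0]]])

```text
time: 9.85
ee_pos: [0.6278, -0.0003, 0.1092]
eef_rot: [-3.139, -0.133, 0.0]
force: [-0.1, 0.1, -0.6]
gripper_width: 0.089
grasp_force: 58.7
```

```bash
python3 -c "
from h import *
o=ctrl.get_obs();print(o['ft_torque'])
to(.6282,-.0002,.093,.085)"
```

```text
[ 0.01920601 -0.0428227   0.00370042]
at [ 6.278e-01 -3.000e-04  1.092e-01] phi 0.0846 tilt [-0.  0. -1.] F [-0.1  0.1 -0.6] w 7.6 gf 59 t 9.8
delta [ 0.0004 -0.0001  0.0162] yaw -0.003
```

Request:
carry_out(deltas=[[[0,0,0.001,0],[0,0,0.002,0],[0,0,0.003,0],[0,0,0.004,0],[0,0,0.005,0]]])

```text
time: 10.35
ee_pos: [0.6279, -0.0003, 0.1043]
eef_rot: [3.139, 0.133, 0.0]
force: [0.6, -0.2, 0.0]
gripper_width: 0.093
grasp_force: 58.7
```

Request:
carry_out(deltas=[[[0,0,0.001,0],[0,0,0.002,0],[0,0,0.003,0],[0,0,0.004,0],[0,0,0.005,0]]])

```text
time: 10.85
ee_pos: [0.6279, -0.0003, 0.0993]
eef_rot: [3.139, 0.133, -0.0]
force: [0.3, 0.9, -0.2]
gripper_width: 0.094
grasp_force: 58.7
```

Request:
carry_out(deltas=[[[0,0,0.001,0],[0,0,0.002,0],[0,0,0.003,0],[0,0,0.004,0],[0,0,0.004,0]]])

```text
time: 11.35
ee_pos: [0.6279, -0.0003, 0.0952]
eef_rot: [-3.139, -0.133, 0.0]
force: [-0.3, -0.0, -2.2]
gripper_width: 0.095
grasp_force: 58.7
```

```bash
python3 -c "
from h import *
o=ctrl.get_obs();print(o['ft_torque'])
to(.6282,-.0002,.093,.085)"
```

```text
[-0.01075632 -0.01189333  0.02154399]
at [ 6.279e-01 -3.000e-04  9.520e-02] phi 0.0846 tilt [-0.  0. -1.] F [-0.3 -0.  -2.2] w 8.1 gf 59 t 11.3
delta [ 0.0003 -0.      0.0022] yaw -0.003
```

Request:
carry_out(deltas=[[[0,0,0.0005,0],[0,0,0.001,0],[0,0,0.0014,0],[0,0,0.0017,0],[0,0,0.002,0]]])

```text
time: 11.85
ee_pos: [0.6279, -0.0003, 0.0933]
eef_rot: [-3.139, -0.133, -0.0]
force: [-0.0, 0.3, -0.4]
gripper_width: 0.095
grasp_force: 58.7
```

Request:
carry_out(deltas=[[[0,0,0.0002,0],[0,0,0.0004,0],[0,0,0.0006,0],[0,0,0.0006,0],[0,0,0.0006,0]]])

```text
time: 12.35
ee_pos: [0.6282, -0.0003, 0.0932]
eef_rot: [3.139, 0.133, 0.001]
force: [-1.2, 0.1, 5.1]
gripper_width: 0.094
grasp_force: 59.3
```

Request:
carry_out(deltas=[[[0,0,-0.0003,0],[0,0,-0.0003,0],[0,0,-0.0003,0],[0,0,-0.0003,0],[0,0,-0.0003,0]]], hand=0.035)

```text
time: 12.85
ee_pos: [0.6279, -0.0003, 0.0929]
eef_rot: [-3.139, -0.133, 0.0]
force: [0.0, 0.4, 0.3]
gripper_width: 0.407
grasp_force: 0.0
```

Request:
carry_out(deltas=[[[0,0,-0.005,0],[0,0,-0.02,0],[0,0,-0.05,0],[0,0,-0.08,0],[-0.015,0,-0.107,0]]])

```text
time: 13.35
ee_pos: [0.6136, -0.0015, 0.2028]
eef_rot: [3.139, 0.133, 0.004]
force: [0.1, 0.2, -0.4]
gripper_width: 0.407
grasp_force: 0.0
```

Request:
carry_out(deltas=[[[-0.015,0,0,0],[-0.03,0,0,0],[-0.04,0,0,0],[-0.04,0,0,0],[-0.04,0,0,0]]], hand=0.0854)

```text
time: 13.85
ee_pos: [0.5736, -0.0049, 0.2011]
eef_rot: [3.139, 0.133, 0.002]
force: [-0.4, 0.2, -0.1]
gripper_width: 0.996
grasp_force: 0.0
```

```bash
python3 - <<'E'
from h import *
s=snap('wrist','shaft_key.png');snap('top','t2.png');snap('side','s2.png')
im=s['image'].astype(float);hsv=cv2.cvtColor(s['image'],cv2.COLOR_RGB2HSV)
k=px(s,[.6165,-.001,.109]);print('exp key top',k)
u,v=map(int,k)
m=(hsv[:,:,0]>14)&(hsv[:,:,0]<32)&(hsv[:,:,1]>110);m[:v-20]=0;m[v+20:]=0;m[:,:u-20]=0;m[:,u+20:]=0
q=np.argwhere(m)[:,::-1];print(len(q),q.min(0),q.max(0),cv2.minAreaRect(q.astype(np.float32)))
c=cv2.minAreaRect(q.astype(np.float32))
for z in(.109,):print(pt(s,*c[0],z),[pt(s,*b,z)[:2].round(4) for b in cv2.boxPoints(c)])
to(.42,.273,.2,0)
E
```

```text
exp key top [255.46444721 142.86004875]
272 [249 128] [262 149] ((255.5, 138.5), (21.0, 13.0), 90.0)
[ 0.61993322 -0.00074206  0.109     ] [array([0.6276, 0.005 ]), array([ 0.6285, -0.0051]), array([ 0.612 , -0.0066]), array([0.6112, 0.0037])]
at [ 0.5735 -0.0049  0.2002] phi 0.0847 tilt [ 0.  0. -1.] F [-0.3  0.2 -0.4] w 85.5 gf 0 t 14.0
delta [-1.295e-01 -2.899e-01  2.000e-04] yaw 0.606
```

The key is seated: the brass patch sits at (255,138) as expected, and it touched the floor at key bottom z≈0.049. Now the sprocket.

Request:
carry_out(deltas=[[[-0.018,-0.036,0,0],[-0.036,-0.073,0,0],[-0.054,-0.109,0,0],[-0.072,-0.146,0,0],[-0.09,-0.182,0,0]]])

```text
time: 14.5
ee_pos: [0.4673, 0.1702, 0.2001]
eef_rot: [-3.139, -0.133, -0.0]
force: [0.5, -0.4, -0.0]
gripper_width: 1.002
grasp_force: 0.0
```

Request:
carry_out(deltas=[[[-0.018,-0.036,0,0],[-0.036,-0.073,0.02,0],[-0.05,-0.1,0.045,0],[-0.0544,-0.109,0.065,0],[-0.0544,-0.109,0.07,0]]])

```text
time: 15.0
ee_pos: [0.4034, 0.2736, 0.1282]
eef_rot: [3.137, 0.136, -0.004]
force: [0.2, 0.1, 0.8]
gripper_width: 0.999
grasp_force: 0.0
```

```bash
python3 - <<'E'
from h import *
s=snap('wrist');to(.42,.273,.13,.085)
im=s['image'][:,:,::-1];k=px(s,[.421,.273,.04]);print(k)
u,v=map(int,k);u0=max(0,u-50);v0=max(0,v-37);print(u0,v0)
cv2.imwrite('pics/j.png',cv2.resize(im[v0:v0+75,u0:u0+100],None,fx=8,fy=8,interpolation=cv2.INTER_CUBIC))
E
```

```text
at [0.4042 0.2729 0.1287] phi 0.0859 tilt [-0.002 -0.001 -1.   ] F [ 0.2 -0.4 -0.8] w 85.7 gf 0 t 15.1
delta [ 0.0158  0.0013 -0.0013] yaw 0.007
[258.34456121 174.94456014]
208 137
```

View pics/j.png

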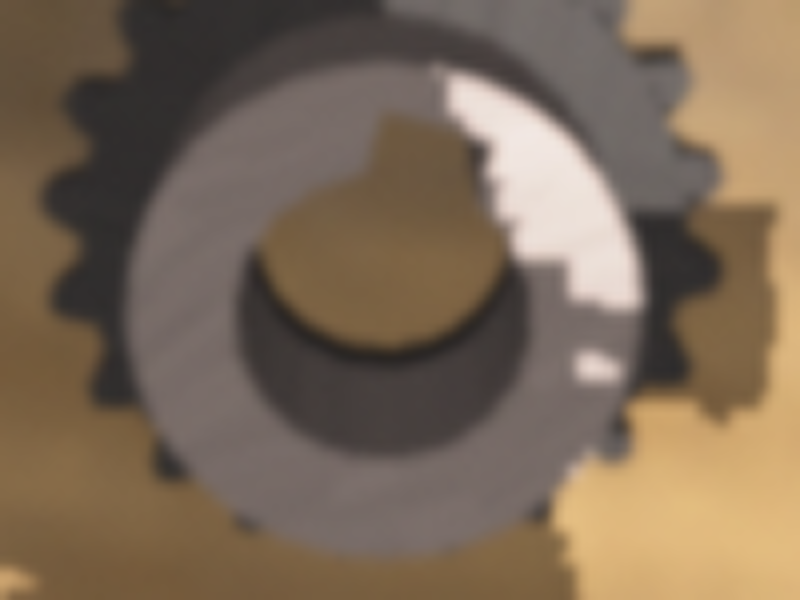

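```bash
python3 - <<'E'
from h import *
s=load('wrist')
A=lambda x,y,z=.04:pt(s,208+(x+.5)/8-.5,137+(y+.5)/8-.5,z)
L,Rr,T,B=A(127,305),A(643,305),A(385,58),A(385,556)
C=np.array([(T+B)[0]/2,(L+Rr)[1]/2]);print(L,Rr,T,B)
t=np.linspace(0,2*np.pi,361)
def ext(c): 
    q=np.array([px(s,[c[0]+.026*np.cos(a),c[1]+.026*np.sin(a),.04]) for a in t]);return np.r_[q.min(0),q.max(0)]
ob=np.array([208+127.5/8-.5,137+58.5/8-.5,208+643.5/8-.5,137+556.5/8-.5])
from scipy.optimize import least_squares
r=least_squares(lambda c:ext(c)-ob,[.42,.273],diff_step=1e-4);C=r.x;print('C',C,r.fun)
for p in[(388,115),(370,174)]:
    d=A(*p)[:2]-C;print(np.hypot(*d),np.arctan2(d[1],d[0]))
w=A(388,115)-A(370,174);print('left wall phi',np.arctan2(w[1],w[0]),'outer corner phi offset',np.arctan2(5.75,20.6*.98))
to(*C,.12,-.21)
E
```

```text
[0.41881459 0.30107588 0.04      ] [0.42324996 0.24922432 0.04      ] [0.44591883 0.2772916  0.04      ] [0.39386664 0.27282302 0.04      ]
C [0.41991199 0.27505429] [ 0.05455713  0.13172615 -0.05464491 -0.15622581]
0.020493643137537945 0.07149320714015021
0.014664734618279144 0.18738667652042496
left wall phi -0.2071551843995748 outer corner phi offset 0.27747513819939107
at [0.4042 0.2729 0.1287] phi 0.0859 tilt [-0.002 -0.001 -1.   ] F [ 0.2 -0.4 -0.8] w 85.7 gf 0 t 15.1
delta [ 0.0159 -0.0008  0.0087] yaw 2.119
```

Request:
carry_out(deltas=[[[0.008,-0.0004,0,0.6],[0.0159,-0.0008,0,1.2],[0.0159,-0.0008,0.01,1.8],[0.0159,-0.0008,0.03,2.135],[0.0159,-0.0008,0.05,2.135]]])

```text
time: 15.55
ee_pos: [0.4219, 0.2745, 0.0808]
eef_rot: [-3.122, 0.339, -0.003]
force: [0.2, 0.6, -0.3]
gripper_width: 1.003
grasp_force: 0.0
```

```bash
python3 -c "
from h import *
to(.4199,.2751,.018,-.212)"
```

```text
at [0.4219 0.2745 0.0808] phi -0.2166 tilt [ 0.002  0.001 -1.   ] F [ 0.2  0.6 -0.3] w 85.7 gf 0 t 15.6
delta [-0.0022 -0.0001  0.0628] yaw -0.033
```

Request:
carry_out(deltas=[[[0,0,0.02,0],[0,0,0.04,0],[0,0,0.055,0],[0,0,0.059,0],[0,0,0.059,0]]])

```text
time: 16.05
ee_pos: [0.4212, 0.2746, 0.0215]
eef_rot: [-3.124, 0.336, -0.0]
force: [1.0, -0.2, 0.7]
gripper_width: 0.999
grasp_force: 0.0
```

```bash
python3 -c "
from h import *
to(.4199,.2751,.018,-.212)"
```

```text
at [0.4212 0.2746 0.0215] phi -0.2143 tilt [ 0.  0. -1.] F [ 1.  -0.2  0.7] w 85.3 gf 0 t 16.1
delta [-0.0013 -0.0002  0.0035] yaw -0.017
```

Request:
carry_out(deltas=[[[-0.001,-0.0002,0.0015,0],[-0.001,-0.0002,0.003,0],[-0.001,-0.0002,0.003,0],[-0.001,-0.0002,0.003,0],[-0.001,-0.0002,0.003,0]]], hand=0.06)

```text
time: 16.55
ee_pos: [0.4196, 0.2754, 0.0182]
eef_rot: [-3.124, 0.335, -0.0]
force: [0.5, 0.0, -0.3]
gripper_width: 0.705
grasp_force: 0.0
```

Request:
carry_out(deltas=[[[0,0,0,0],[0,0,0,0],[0,0,0,0],[0,0,0,0],[0,0,0,0]]], hand=0.04)

```text
time: 17.05
ee_pos: [0.4196, 0.2754, 0.0185]
eef_rot: [-3.124, 0.334, -0.0]
force: [-1.9, -2.6, 6.9]
gripper_width: 0.589
grasp_force: 62.6
```

Request:
carry_out(deltas=[[[0,0,-0.002,0],[0,0,-0.004,0],[0,0,-0.008,0],[0,0,-0.014,0],[0,0,-0.02,0]]])

```text
time: 17.55
ee_pos: [0.4195, 0.2754, 0.0385]
eef_rot: [3.124, -0.335, -0.0]
force: [-0.3, 0.2, -4.9]
gripper_width: 0.593
grasp_force: 63.1
```

```bash
python3 -c "
from h import *
o=ctrl.get_obs();print(o['ft_torque'])
to(.4199,.2751,.018,-.212)"
```

```text
[ 0.00285406 -0.0581272  -0.00859357]
at [0.4195 0.2754 0.0385] phi -0.2134 tilt [-0. -0. -1.] F [-0.3  0.2 -4.9] w 50.6 gf 63 t 17.6
delta [0.0005 0.0002 0.0205] yaw -0.01
```

Request:
carry_out(deltas=[[[0,0,-0.02,0],[0,0,-0.045,0],[0,0,-0.07,0],[0,0,-0.095,0],[0,0,-0.112,0]]])

```text
time: 18.05
ee_pos: [0.4197, 0.2755, 0.1523]
eef_rot: [-3.123, 0.335, -0.003]
force: [0.1, 0.5, -5.6]
gripper_width: 0.59
grasp_force: 64.2
```

```bash
python3 -c "
from h import *
to(.6024,-.0023,.15,.085)"
```

```text
at [0.4197 0.2755 0.1523] phi -0.2135 tilt [ 0.002  0.001 -1.   ] F [ 0.1  0.5 -5.6] w 50.3 gf 64 t 18.1
delta [0.2374 0.2328 0.0023] yaw -2.138
```

Request:
carry_out(deltas=[[[0.015,0.015,0,0],[0.04,0.039,0,0],[0.065,0.064,0,0],[0.09,0.088,0,0],[0.115,0.113,0,0]]])

```text
time: 18.55
ee_pos: [0.5085, 0.1394, 0.1506]
eef_rot: [-3.124, 0.334, -0.001]
force: [0.0, 0.8, -4.7]
gripper_width: 0.591
grasp_force: 64.1
```

Request:
carry_out(deltas=[[[0.025,0.024,0,-0.6],[0.05,0.049,0,-1.2],[0.075,0.073,0,-1.8],[0.095,0.093,0,-2.138],[0.105,0.103,0,-2.138]]])

```text
time: 19.05
ee_pos: [0.5894, 0.0157, 0.1502]
eef_rot: [3.139, 0.133, 0.0]
force: [0.6, 0.3, -4.7]
gripper_width: 0.589
grasp_force: 64.0
```

Request:
carry_out(deltas=[[[0,0,0,0],[0,0,0,0],[0,0,0,0],[0,0,0,0],[0,0,0,0]]])

```text
time: 19.55
ee_pos: [0.5886, 0.0183, 0.1502]
eef_rot: [-3.139, -0.134, -0.0]
force: [-0.2, 0.7, -4.9]
gripper_width: 0.59
grasp_force: 64.1
```

```bash
python3 -c "
from h import *
to(.6024,-.0023,.1345,.085)"
```

```text
at [0.5886 0.0183 0.1502] phi 0.0856 tilt [ 0.  0. -1.] F [-0.2  0.7 -4.9] w 50.4 gf 64 t 19.6
delta [0.012  0.0217 0.0157] yaw 0.005
```

Request:
carry_out(deltas=[[[0.003,0.005,0,0],[0.006,0.011,0,0],[0.009,0.016,0,0],[0.012,0.0217,0,0],[0.012,0.0217,0,0]]])

```text
time: 20.05
ee_pos: [0.6029, -0.0038, 0.1499]
eef_rot: [3.139, 0.132, 0.0]
force: [0.6, -0.3, -5.9]
gripper_width: 0.591
grasp_force: 64.1
```

Request:
carry_out(deltas=[[[0,0,0.004,0],[0,0,0.008,0],[0,0,0.011,0],[0,0,0.013,0],[0,0,0.014,0]]])

```text
time: 20.55
ee_pos: [0.6024, -0.0028, 0.1357]
eef_rot: [-3.139, -0.134, 0.001]
force: [-0.4, 0.3, -4.7]
gripper_width: 0.591
grasp_force: 64.1
```

```bash
python3 - <<'E'
from h import *
s=snap('wrist');to(.6024,-.0023,.1345,.085)
im=s['image'][:,:,::-1];k=px(s,[.6028,-.0023,.158]);print(k)
u,v=map(int,k);u0=max(0,u-50);v0=max(0,min(v-37,384-75));print(u0,v0)
cv2.imwrite('pics/k.png',cv2.resize(im[v0:v0+75,u0:u0+100],None,fx=8,fy=8,interpolation=cv2.INTER_CUBIC))
E
```

```text
at [ 0.6024 -0.0028  0.1357] phi 0.0852 tilt [-0.  0. -1.] F [ 0.3  0.1 -5.9] w 50.5 gf 64 t 20.6
delta [ 0.     -0.0005  0.0012] yaw 0.001
[255.00936912 276.32129188]
205 239
```

View pics/k.png

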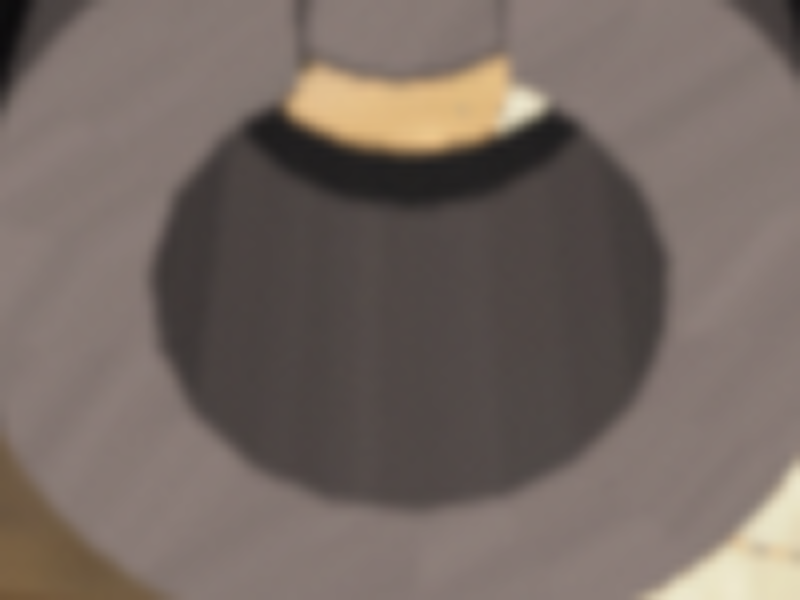

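Request:
carry_out(deltas=[[[0,-0.0003,0.001,0],[0,-0.0003,0.0025,0],[0,-0.0003,0.004,0],[0,-0.0003,0.005,0],[0,-0.0003,0.006,0]]])

```text
time: 21.1
ee_pos: [0.6025, -0.0026, 0.1299]
eef_rot: [-3.139, -0.134, 0.0]
force: [0.2, 0.9, -4.4]
gripper_width: 0.59
grasp_force: 64.1
```

Request:
carry_out(deltas=[[[0,0,0.0005,0],[0,0,0.001,0],[0,0,0.0015,0],[0,0,0.002,0],[0,0,0.002,0]]])

```text
time: 21.6
ee_pos: [0.6025, -0.0026, 0.128]
eef_rot: [-3.139, -0.133, 0.0]
force: [0.0, 0.3, -5.6]
gripper_width: 0.589
grasp_force: 64.1
```

```bash
python3 -c "
from h import *
o=ctrl.get_obs();print(o['ft_torque'])
to(.6024,-.0023,.1345,.085)"
```

```text
[-0.03973983 -0.02445601 -0.02977682]
at [ 0.6025 -0.0026  0.128 ] phi 0.0850 tilt [-0.  0. -1.] F [ 0.   0.3 -5.6] w 50.3 gf 64 t 21.6
delta [-0.0001 -0.0004 -0.0065] yaw -0.0
```

Request:
carry_out(deltas=[[[0,0,0.0005,0],[0,0,0.001,0],[0,0,0.0015,0],[0,0,0.002,0],[0,0,0.002,0]]])

```text
time: 22.1
ee_pos: [0.6025, -0.0026, 0.1259]
eef_rot: [-3.139, -0.133, 0.0]
force: [-0.5, 0.0, -4.9]
gripper_width: 0.588
grasp_force: 64.1
```

Request:
carry_out(deltas=[[[0,0,0.0005,0],[0,0,0.001,0],[0,0,0.0015,0],[0,0,0.002,0],[0,0,0.002,0]]])

```text
time: 22.6
ee_pos: [0.6025, -0.0026, 0.1239]
eef_rot: [-3.139, -0.134, 0.0]
force: [0.2, 1.6, -4.9]
gripper_width: 0.589
grasp_force: 64.1
```

```bash
python3 -c "
from h import *
o=ctrl.get_obs();print(o['ft_torque'])
to(.6024,-.0023,.1345,.085)"
```

```text
[0.05801473 0.0052439  0.03353461]
at [ 0.6025 -0.0026  0.1239] phi 0.0850 tilt [-0.  0. -1.] F [ 0.2  1.6 -4.9] w 50.3 gf 64 t 22.6
delta [-0.     -0.0003 -0.0106] yaw 0.0
```

Request:
carry_out(deltas=[[[0,0,0.002,0],[0,0,0.004,0],[0,0,0.006,0],[0,0,0.008,0],[0,0,0.01,0]]])

```text
time: 23.1
ee_pos: [0.6025, -0.0026, 0.1138]
eef_rot: [-3.139, -0.134, 0.0]
force: [-0.1, -1.7, -4.9]
gripper_width: 0.589
grasp_force: 64.1
```

```bash
python3 -c "
from h import *
o=ctrl.get_obs();print(o['ft_torque'])
to(.6024,-.0023,.1345,.085)"
```

```text
[-0.00554351  0.00313538 -0.00731063]
at [ 0.6025 -0.0026  0.1138] phi 0.0851 tilt [-0.  0. -1.] F [-0.1 -1.7 -4.9] w 50.3 gf 64 t 23.1
delta [-0.0001 -0.0003 -0.0207] yaw 0.0
```

Request:
carry_out(deltas=[[[0,0,0.002,0],[0,0,0.004,0],[0,0,0.006,0],[0,0,0.008,0],[0,0,0.01,0]]])

```text
time: 23.6
ee_pos: [0.6025, -0.0026, 0.1039]
eef_rot: [-3.139, -0.134, -0.0]
force: [0.7, -0.0, -5.6]
gripper_width: 0.594
grasp_force: 64.1
```

Request:
carry_out(deltas=[[[0,0,0.002,0],[0,0,0.004,0],[0,0,0.006,0],[0,0,0.008,0],[0,0,0.01,0]]])

```text
time: 24.1
ee_pos: [0.6025, -0.0026, 0.0939]
eef_rot: [3.139, 0.134, -0.0]
force: [-0.1, -0.2, -5.5]
gripper_width: 0.592
grasp_force: 64.1
```

Request:
carry_out(deltas=[[[0,0,0.001,0],[0,0,0.002,0],[0,0,0.003,0],[0,0,0.004,0],[0,0,0.005,0]]])

```text
time: 24.6
ee_pos: [0.6025, -0.0026, 0.089]
eef_rot: [3.139, 0.134, 0.0]
force: [0.6, -0.8, -5.8]
gripper_width: 0.59
grasp_force: 64.1
```

Request:
carry_out(deltas=[[[0,0,0.001,0],[0,0,0.002,0],[0,0,0.003,0],[0,0,0.0035,0],[0,0,0.0038,0]]])

```text
time: 25.1
ee_pos: [0.6025, -0.0026, 0.0852]
eef_rot: [-3.139, -0.134, 0.0]
force: [0.2, 0.7, -5.0]
gripper_width: 0.588
grasp_force: 64.1
```

Request:
carry_out(deltas=[[[0,0,0.0003,0],[0,0,0.0006,0],[0,0,0.0008,0],[0,0,0.001,0],[0,0,0.001,0]]])

```text
time: 25.6
ee_pos: [0.6026, -0.0026, 0.0846]
eef_rot: [3.139, 0.134, 0.001]
force: [-2.1, 0.7, -0.1]
gripper_width: 0.595
grasp_force: 64.5
```

Request:
carry_out(deltas=[[[0,0,0.0002,0],[0,0,0.0004,0],[0,0,0.0004,0],[0,0,0.0004,0],[0,0,0.0004,0]]])

```text
time: 26.1
ee_pos: [0.6026, -0.0026, 0.0846]
eef_rot: [3.139, 0.134, 0.001]
force: [-5.0, -0.1, 6.4]
gripper_width: 0.585
grasp_force: 65.3
```

Request:
carry_out(deltas=[[[0,0,-0.0002,0],[0,0,-0.0002,0],[0,0,-0.0002,0],[0,0,-0.0002,0],[0,0,-0.0002,0]]], hand=0.0854)

```text
time: 26.6
ee_pos: [0.6025, -0.0027, 0.084]
eef_rot: [-3.139, -0.134, -0.0]
force: [-0.0, -0.1, -0.2]
gripper_width: 0.999
grasp_force: 0.0
```

Request:
carry_out(deltas=[[[0,0,-0.005,0],[0,0,-0.02,0],[0,0,-0.05,0],[0,0,-0.085,0],[0,0,-0.11,0]]])

```text
time: 27.1
ee_pos: [0.6029, -0.0026, 0.1978]
eef_rot: [3.138, 0.134, 0.005]
force: [-0.1, -0.2, 0.1]
gripper_width: 0.999
grasp_force: 0.0
```

Request:
carry_out(deltas=[[[-0.015,0,0,0],[-0.03,0,0,0],[-0.045,0,0,0],[-0.06,0,0,0],[-0.06,0,0,0]]])

```text
time: 27.6
ee_pos: [0.542, -0.0078, 0.1955]
eef_rot: [3.139, 0.133, 0.002]
force: [0.9, 0.8, 0.0]
gripper_width: 1.003
grasp_force: 0.0
```

```bash
python3 - <<'E'
from h import *
s=snap('wrist','fin.png');to(.6,0,.2)
# boss top circle check: predicted extents for top at z=.106 vs fully measured edges along the row/col through the centre
g=cv2.GaussianBlur(cv2.cvtColor(s['image'],cv2.COLOR_RGB2GRAY),(3,3),0)
hsv=cv2.cvtColor(s['image'],cv2.COLOR_RGB2HSV)
from scipy.ndimage import label
m=(hsv[:,:,1]<60)&(hsv[:,:,2]>70)
c=px(s,[.6025,-.0025,.106]);print('c',c)
t=np.linspace(0,2*np.pi,73)
for z in(.106,.112,.12):
    best=max(((np.mean(np.abs([float(g[tuple(np.round(px(s,[x+.0275*np.cos(a),y+.0275*np.sin(a),z])[::-1]).astype(int))])-float(g[tuple(np.round(px(s,[x+.0245*np.cos(a),y+.0245*np.sin(a),z])[::-1]).astype(int))]) for a in t])),x,y) for x in np.arange(.596,.61,.001) for y in np.arange(-.007,.004,.001)))
    print(z,best)
b=(hsv[:,:,0]>14)&(hsv[:,:,0]<32)&(hsv[:,:,1]>110);u,v=map(int,c);q=np.argwhere(b[v-30:v+25,u-25:u+25])
print('brass',len(q),(q.mean(0)+[v-30,u-25])[::-1] if len(q) else '', 'exp',px(s,[.6172,-.0012,.109]))
E
```

```text
at [ 0.5428 -0.0078  0.1955] phi 0.0849 tilt [ 0.002 -0.    -1.   ] F [ 0.1 -0.2 -0.7] w 85.3 gf 0 t 27.6
delta [ 0.0577 -0.0029 -0.0044] yaw 0
c [255.60953542 120.33923487]
0.106 (np.float64(109.76712328767124), np.float64(0.603), np.float64(-0.003))
0.112 (np.float64(99.10958904109589), np.float64(0.603), np.float64(-0.003))
0.12 (np.float64(65.3013698630137), np.float64(0.602), np.float64(-0.003))
brass 219 [255.4109589  101.46575342] exp [255.51738717 100.25044479]
```

```bash
python3 -c "
from h import *
print(ctrl.hand_in())"
```

```text
the job is handed in; nothing more can be done
None
```

The job is handed in after about 28 s. The key is fully down in the slot, and the sprocket sits boss up on the shoulder over shaft and key. The gripper is open and clear, and I never touched the bottle, orange block or wedge.

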